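Start the dryer from the laundry counter console

TASK

Start the dryer from the counter: first switch the console on by pressing the ribbed end of its rocker fully down, then press the square key all the way in until it stays down, and last press the mushroom button on the little start box fully down and keep it pressed: finish while still holding it down. Only press: leave the round and the long key unpressed, do not pick up or push the start box about, and leave the things standing around where they are.

Things in the scene. Friction and masses are not known exactly. Their poses are not given: they have to be found in the camera images.
- console: White console fixed on the counter, left or right half; 200 (x) x 330 (y) x 60 mm high; origin under its centre, yaw within 0.22 rad. On its flat top, at local x = -40 mm, four dark bezels 4 mm high stand in a row along y, 75 mm apart: rocker, square, round and long key, order varies, all light grey plastic, square with the console. The strip behind (local x > 15 mm) has an 82 mm high card reader.
- rocker (a joint): Tilt of the rocker in rad: about -0.2 off (ribbed end up), +0.2 on (ribbed end fully down). It stays where it is left, and needs about 2 N pressed at the rib. Counts as on above 0.14.
- rocker_rib (a point): Middle of the top of the rib, moving with the rocker: a light grey plate 76 mm long (console x), 30 mm wide, pivoted at its middle. The rib, 8 mm wide, 5 mm proud, crosses it 32 mm from the pivot, at the end facing the robot (console -x). The rib top is about 85 mm above the counter when off and sinks about 13 mm to on.
- square_key (a joint): Travel of the square key in m: 0 up, 0.008 fully in. It latches: it stays where it is pushed to; takes about 3 N. Counts as in above 0.006.
- square_key_top (a point): Centre of the top of the square key, 30 x 30 mm, moving with it; 76 mm above the counter when up. Its bezel is 42 mm square.
- round_key (a joint): Travel of the round key, as for the square key; starts at 0 and must stay up (below 0.003).
- round_key_top (a point): Centre of the top of the round key, 34 mm across; 76 mm above the counter.
- long_key (a joint): Travel of the long key, as for the square key; starts at 0 and must stay up (below 0.003).
- long_key_top (a point): Centre of the top of the long key, 56 mm (along the console's x) x 18 mm; 76 mm above the counter.
- start_box: Small white start box standing loose on the counter on rubber feet, 70 x 70 x 50 mm high, about 0.8 kg, beside the console on the other half of the counter; origin at the centre of its underside.
- start_button (a joint): Travel of the spring mushroom button on the start box in m: 0 up, 0.007 fully down; 1.6 N to start moving, 4.7 N fully down, springs back up when let go. Counts as down above 0.005.
- start_top (a point): Centre of the top of the light grey mushroom button, 40 mm across, in the middle of the start box's top; moves with it; 72 mm above the counter when up.
- token_cup: White cup, 60 mm across, 50 mm high, loose on the strip of the console behind the keys; origin at the centre of its underside. Leave it.
- token_stack: Stack of brass tokens, 28 mm across, 22 mm high, beside the cup on the console; origin at the centre of its underside. Leave it.
- spray_bottle: White bottle 52 mm across, 150 mm high, about 110 mm behind the start box; origin at the centre of its underside. Leave it.
- powder_jar: Clear jar 60 mm across, 65 mm high, about 110 mm in front of the start box; origin at the centre of its underside. Leave it.
- brush: Wooden clothes brush, 150 x 44 x 34 mm high, bristles down, on the counter across the front of the console; origin under its middle, x along its length. Leave it.
- sheet_box: Cardboard box 60 x 130 x 90 mm high behind the console; origin at the centre of its underside. Leave it.
- clothes_peg: Wooden clothes peg 75 x 12 x 13 mm lying on the counter near the middle of the counter, between console and start box; origin at the centre of its underside. Leave it.
There are look-alikes about, which are no part of the job. Of the things that look like the clothes_peg, the smallest one is meant.

How it is judged:
On the way, in this order (a step that is already met when the one before it is completed fails the run):
1. the rocker is switched on (ribbed end down) (value of joint rocker above 0.14 rad), for 0.1 s.
2. the square key is pushed in and stays down (value of joint square_key above 0.006 m), for 0.1 s.
3. the mushroom button is pressed down (value of joint start_button above 0.005 m), for 0.2 s.
At the end, for the whole second after the job is handed in: Rocker on (above 0.14 rad), square key in (above 6 mm), round and long keys up (within 3 mm), fingers holding the mushroom button down (above 5 mm, over 1 N); start box within 20 mm of its place and upright; bystanders within 20 mm and not tipped (value of joint rocker above 0.14 rad and value of joint square_key above 0.006 m and value of joint start_button above 0.005 m and contact force between the fingers and start_button above 1 N and value of joint each of round_key, long_key below 0.003 m and distance of start_box from where it was at the start of the episode below 0.02 m and angle between start_box's own z axis and vertical below 0.15 rad and not (distance of any of token_cup, token_stack, spray_bottle, powder_jar, brush, sheet_box, clothes_peg from where it was at the start of the episode above 0.02 m or angle between any of token_cup, token_stack, spray_bottle, powder_jar, brush, sheet_box, clothes_peg's own z axis and vertical above 0.5 rad)); the arm keeps its last pose, push and grip.
It fails at once if the square key is pressed before the rocker is on (value of joint square_key above 0.003 m and value of joint rocker below 0.1 rad).
It fails at once if the mushroom button is pressed before the rocker is on and the square key is in (value of joint start_button above 0.003 m and (value of joint rocker below 0.1 rad or value of joint square_key below 0.005 m)).
It fails at once if the round or the long key is pressed (value of joint any of round_key, long_key above 0.003 m).
It fails at once if the start box is lifted, tipped or pushed more than 20 mm (distance of start_box from where it was at the start of the episode above 0.02 m or angle between start_box's own z axis and vertical above 0.15 rad).
It fails at once if a bystander is moved more than 20 mm, lifted or tipped (distance of any of token_cup, token_stack, spray_bottle, powder_jar, brush, sheet_box, clothes_peg from where it was at the start of the episode above 0.02 m or angle between any of token_cup, token_stack, spray_bottle, powder_jar, brush, sheet_box, clothes_peg's own z axis and vertical above 0.5 rad).
It also fails if it takes over 48 s, if anything falls off the work surface, if the arm or the gripper's body presses on something with over 40 N, if the wrist force passes 120 N, or if a joint passes its speed limit or range.

ROBOT

A 7-joint arm with a two-finger parallel gripper is mounted at the origin on the work surface. World frame = base frame: x ahead of the robot, y to its left, z up, the work surface at z = 0. Lengths are in m, angles in rad, forces in N, time in s.
With the tool pointing down it reaches from about 0.4 to 0.925 m from the base axis. Payload 5.6 kg.
Tool frame: the origin (TCP) lies at the very end of the fingers, on their centre line; the grasp point (between the pads) lies 19 mm behind it; z points along the fingers, y is the line along which they close (so a half turn about z gives the same grasp; the last joint's range is limited). The gripper opens to 85 mm and grips with 20 to 120 N. Pads are 22 mm wide; open, the fingers measure 114 mm over their backs; the gripper's body (76 mm by 85 mm) begins 54 mm behind the grasp point. The pads swing forward as they close: fully open they stand 13 mm farther back than shut.
Start: joints at [1.108, 0.468, -0.012, 1.603, 0.006, 1.071, -0.056], TCP at [0.265, -0.594, 0.231] pointing down, gripper open.
Joint ranges: [-2.53, 2.53], [-0.31, 2.02], [-1.57, 1.55], [0.28, 2.44], [-1.29, 4.43], [0.15, 1.84], [-2.92, 2.92]. Speed limits (rad/s): [2.57, 2.57, 3.14, 3.14, 3.14, 3.14, 3.14].

INTERFACE

Orientations are given as a rotation vector (axis times angle).
In Python, from rig import sense, eyes, order gives the robot as it stands.
- The arm moves only by the tool drive_tool, never from a script. Its argument "series" is a list of rows, each a list of 5 numbers: the closure, from -1 (fully open) to 1 (shut), then the shift along the world's x, y, z normalised to -1 to 1, where 1 is 100 mm, then the turn about the world's z normalised to -1 to 1, where 1 is 90 degrees. In form: [[gripper, tx, ty, tz, twist], ...]. A call has 1 to 10 rows; each row is the pose to reach, as a shift and turn from the pose commanded when the call began; what a row does not reach only later rows make up. A row lasts 1/8 s, in which the tool goes at most 62.5 mm and 10.7 degrees, less where a joint would pass 70% of its speed; a pose out of reach is approached as far as the arm can. A call with a number of a shift or a turn outside -1 to 1 is refused whole. A call with a gripper value outside its range is refused whole. The fingers move at their own pace and stop on an object; "squeeze" is the grip in N (left out, the last holds). Time passes only in rows, so rows that repeat a pose let the fingers close. It gives the time, the measured TCP pose, the force, the opening and the grip force at its end, in the units of the state.
- sense(): the state, without advancing time (a new reading comes with each control period).
- eyes.read_camera(name): name is "side" or "top" or "wrist"; returns the picture (480x640x3 uint8, red, green, blue); there is no depth.
- eyes.camera_info(name): a dict with "mtx" (3x3 intrinsics, pixels), "rvec" (rotation vector, rad) and "tvec" (3), from world to camera coordinates, as OpenCV has them. Camera axes: x right, y down, z forward; pixel columns grow to the right and rows downward; lengths in m; the calibration is good to about 2 mm. A picture is of the moment at which its call begins: read the wrist's pose just before it. camera_info takes no time and is no camera call; for the wrist camera it gives the pose at the moment of the call.
- order.finish_job(): hands the job in; it is judged then, once.
The state is a dict: "time": time; "joint_positions": joint angles; "qvel": joint speeds; "joint_efforts": joint torques, N m; "eef_pos": TCP position; "eef_rot": TCP orientation; "contact_force": force on the tool from outside, world axes, zero at the start; "torque": the same for the moment, N m; "gripper_width": finger opening in m; "finger_force": force on a finger pad.
Only numpy, scipy, OpenCV 4.12 (cv2) and the standard library are available. Lean on these libraries where they do the work, as an engineer would, in place of code of your own. Each camera call takes 0.05 s, during which the arm holds its last target. There are 200 camera calls.

## Working session

There is one attempt and no reset: what is moved stays moved. The work goes in short steps, Python scripts to look and compute and a tool call to move; the robot and the scene stay as the last step left them, time stands still between calls to the robot, and variables do not carry over. Pictures are saved under pics/ and viewed, at most 10 in all, crops included, and the job is handed in when it is done.

Besides the shell and the picture viewer there is one more tool, called after ">>>" as name(argument=value, ...) on one line, values as JSON. drive_tool: Moves the arm, as the interface text tells. Scaled input: -1 to 1 covers 100 mm each way for a shift and 90 degrees each way for a turn. Its arguments: {"type":"object","properties":{"series":{"type":"array","items":{"type":"array","items":{"type":"number"}}},"squeeze":{"type":"number"}},"required":["series"]}

```bash
mkdir -p pics; cat > h.py <<'E'
import numpy as np, cv2
from rig import sense, eyes, order
def cam(n):
    c=eyes.camera_info(n); R,_=cv2.Rodrigues(np.array(c["rvec"],float)); return np.array(c["mtx"]),R,np.array(c["tvec"],float).ravel()
def onplane(n,uv,z,c=None):
    K,R,t=c or cam(n); o=-R.T@t; d=R.T@np.linalg.solve(K,[uv[0],uv[1],1.]); return o+d*(z-o[2])/d[2]
def proj(n,p,c=None):
    K,R,t=c or cam(n); q=K@(R@np.array(p,float)+t); return q[:2]/q[2]
E
python3 - <<'E'
from h import *
s=sense(); print({k:np.round(v,3) for k,v in s.items()})
for n in("top","side"):
    im=eyes.read_camera(n); cv2.imwrite(f"pics/{n}0.png",im[...,::-1]); K,R,t=cam(n); print(n,K.round(0).tolist(),(-R.T@t).round(3),R[2].round(2))
E
```

```text
{'time': np.float64(0.0), 'joint_positions': array([ 1.108,  0.468, -0.012,  1.604,  0.006,  1.071, -0.056]), 'qvel': array([ 0.   , -0.   , -0.001,  0.003, -0.   , -0.001,  0.   ]), 'joint_efforts': array([-1.0000e-03, -5.3238e+01,  2.2000e-02, -2.5130e+01,  1.2000e-02,
        8.0000e-03,  0.0000e+00]), 'eef_pos': array([ 0.265, -0.593,  0.23 ]), 'eef_rot': array([-3.071e+00, -6.540e-01,  1.000e-03]), 'contact_force': array([ 0.363,  1.312, -0.457]), 'torque': array([0.034, 0.044, 0.012]), 'finger_force': np.float64(0.0), 'gripper_width': np.float64(0.085)}
top [[623.0, 0.0, 320.0], [0.0, 623.0, 257.0], [0.0, 0.0, 1.0]] [ 0.351 -0.004  1.153] [ 0.18 -0.01 -0.98]
side [[470.0, 0.0, 312.0], [0.0, 470.0, 239.0], [0.0, 0.0, 1.0]] [0.242 0.474 0.591] [ 0.37 -0.64 -0.67]
```

View pics/top0.png

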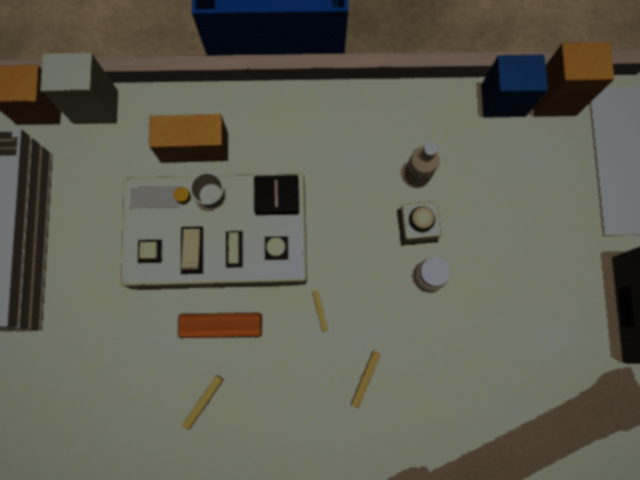

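View pics/side0.png

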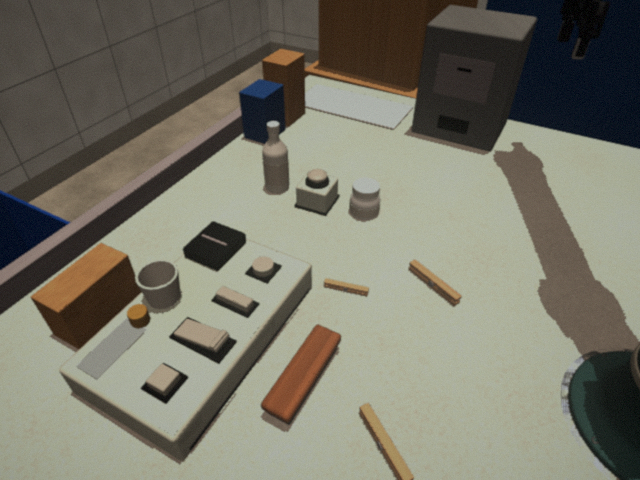

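The top view, from +y to −y, shows the square key (148,251), rocker (191,249, rib at its lower end), long key (234,248) and round key (276,247). The start box button is at (422,218), with the jar at (433,273) and the bottle at (425,165). The side view agrees.

```bash
cat > m.py <<'E'
from h import *
im=cv2.imread("pics/top0.png"); c=cam("top"); g=im.max(2)
def rect(mask,z,box,amin=60):
    x0,y0,x1,y1=box; m=np.zeros_like(g); m[y0:y1,x0:x1]=mask[y0:y1,x0:x1]
    for k in cv2.findContours(m,cv2.RETR_EXTERNAL,cv2.CHAIN_APPROX_NONE)[0]:
        if cv2.contourArea(k)<amin: continue
        w=np.array([onplane("top",p[0],z,c)[:2] for p in k],np.float32)*1000
        r=cv2.minAreaRect(w); print(" px",np.round(cv2.minAreaRect(k)[0],1),"mm",np.round(r[0],1),np.round(r[1],1),round(r[2],1))
print("pix",g[251,148],g[251,162],g[251,170],im[215,422],im[235,410],im[235,425])
dark=((g<70)*255).astype(np.uint8); lite=((g>110)*255).astype(np.uint8)
print("bezels"); rect(dark,.064,(130,222,295,276))
for n,b,z in(("square",(139,241,158,262),.076),("rocker",(182,229,201,271),.077),("long",(227,232,241,264),.076),("round",(266,237,287,259),.076)):
    print(n); rect(lite,z,b)
sm=im.astype(int); warm=((sm[...,2]-sm[...,0]>35)*255).astype(np.uint8)
print("button"); rect(lite,.072,(408,203,438,233))
print("console/box 0.06/.05");rect(((g>85)*255).astype(np.uint8),.05,(400,198,442,245))
crop=lambda a:cv2.resize(a,None,fx=4,fy=4,interpolation=cv2.INTER_CUBIC)
A=crop(im[225:285,120:300]); B=crop(im[140:300,385:465]); B=B[:,:]
out=np.zeros((600,800,3),np.uint8); out[:240,:720]=A; B2=cv2.resize(im[190:280,385:465],None,fx=4,fy=4); out[240:600,:320]=B2
si=cv2.imread("pics/side0.png"); S=cv2.resize(si[160:230,280:390],None,fx=4,fy=4); out[250:530,340:780]=S
cv2.imwrite("pics/crop0.png",np.clip(out*1.3,0,255).astype(np.uint8))
E
python3 m.py
```

```text
pix 118 96 120 [ 96 121 118] [116 121 117] [103 115 114]
bezels
 px [149.5 251. ] mm [564.4 290.4] [42.6 39.8] 89.0
 px [276. 248.] mm [565.8  65.7] [39.3 40.2] 89.5
 px [234. 249.] mm [565.4 140.2] [65.  28.6] 0.5
 px [191.5 250. ] mm [565.  215.9] [84.5 37.5] 0.9
square
 px [147.5 249.5] mm [564.7 290.6] [23.6 23.3] 89.0
rocker
 px [190.3 247.5] mm [566.9 215.3] [23.8 63.2] 87.7
long
 px [233.  247.5] mm [565.7 140.5] [48.7 10.6] 0.3
round
 px [275.5 246. ] mm [566.9  65.7] [26.5 25.1] 89.0
button
 px [423. 217.] mm [ 615.8 -197.6] [28.6 29.7] 87.4
 px [422.5 217.5] mm [ 615.4 -196.7] [52.  53.7] 87.5
console/box 0.06/.05
 px [420.5 221. ] mm [ 614.  -197.7] [75.6 86. ] 89.0
```

View pics/crop0.png

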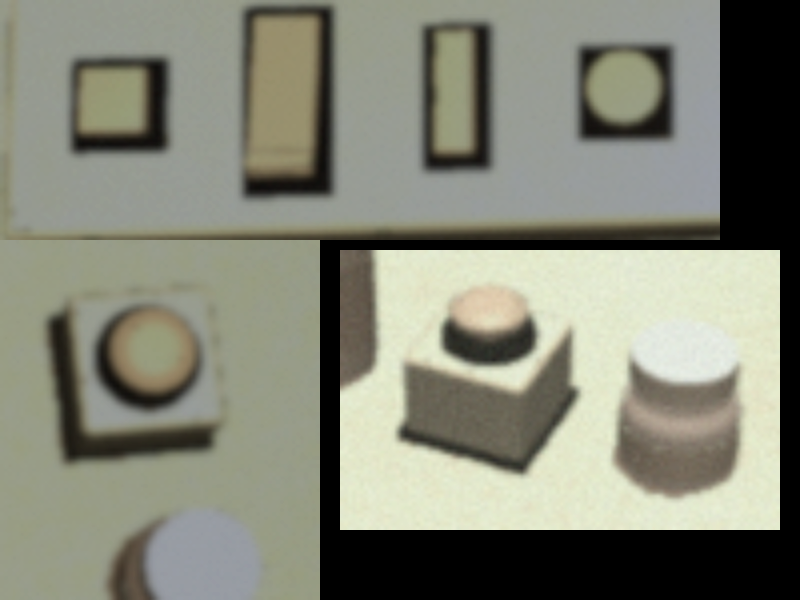

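The bezels sit 75 mm apart with yaw about 0, which matches the given sizes. Positions in mm: rib about (533, 216), square key (564.5, 290.5), button (615.5, −197). Next I transit high with the gripper closed.

```bash
python3 - <<'E'
from h import *
from scipy.spatial.transform import Rotation as R
print(R.from_rotvec(sense()["eef_rot"]).as_matrix().round(3))
for uv,z in(((190.3,265),.085),((422.5,217.5),.072),((147.9,250),.076)): print(onplane("top",uv,z).round(4))
# cross-check button with side view
print(proj("side",[.6155,-.197,.072]).round(1), proj("side",[.5645,.2905,.076]).round(1), proj("side",[.533,.216,.085]).round(1))
E
```

```text
[[ 0.913  0.408 -0.001]
 [ 0.408 -0.913  0.001]
 [-0.    -0.002 -1.   ]]
[0.5341 0.2131 0.085 ]
[ 0.6149 -0.1966  0.072 ]
[0.5638 0.2899 0.076 ]
[316.2 172.9] [161.  376.1] [217.6 338.6]
```

>>> drive_tool(series=[[1, 0.3, 0.45, 0, 0], [1, 0.6, 0.9, 0, 0], [1, 0.6, 0.9, 0, 0]], squeeze=40)

```text
time: 0.48
eef_pos: [0.3287, -0.4992, 0.2311]
eef_rot: [-3.068, -0.666, -0.003]
contact_force: [-0.1, -1.5, -0.1]
gripper_width: 0.0322
finger_force: 0.0
```

>>> drive_tool(series=[[1, 0.3, 0.5, 0, -0.1], [1, 0.6, 1, 0, -0.2], [1, 0.6, 1, 0, -0.268]])

```text
time: 0.85
eef_pos: [0.3877, -0.3994, 0.2311]
eef_rot: [-3.14, -0.004, -0.001]
contact_force: [-0.3, -0.5, 0.0]
gripper_width: 0.0001
finger_force: 0.0
```

>>> drive_tool(series=[[1, 0.3, 0.5, 0, 0], [1, 0.6, 1, 0, 0]])

```text
time: 1.1
eef_pos: [0.4449, -0.3036, 0.2311]
eef_rot: [3.141, -0.007, -0.0]
contact_force: [1.0, 0.4, -0.1]
gripper_width: -0.0
finger_force: 0.0
```

>>> drive_tool(series=[[1, 0.3, 0.5, 0, 0], [1, 0.6, 1, 0, 0]])

```text
time: 1.35
eef_pos: [0.5054, -0.2031, 0.2312]
eef_rot: [3.141, -0.004, -0.0]
contact_force: [1.2, -0.4, -0.5]
gripper_width: -0.0
finger_force: 0.0
```

>>> drive_tool(series=[[1, 0.1, 0.5, 0, 0], [1, 0.2, 1, 0, 0]])

```text
time: 1.6
eef_pos: [0.5251, -0.1029, 0.231]
eef_rot: [3.141, -0.004, -0.001]
contact_force: [0.7, 0.1, 0.1]
gripper_width: -0.0001
finger_force: 0.0
```

>>> drive_tool(series=[[1, 0, 0.5, 0, 0], [1, 0, 1, 0, 0]])

```text
time: 1.85
eef_pos: [0.525, -0.003, 0.2311]
eef_rot: [3.141, -0.004, -0.0]
contact_force: [0.9, 0.1, -0.0]
gripper_width: 0.0001
finger_force: 0.0
```

>>> drive_tool(series=[[1, 0, 0.5, 0, 0], [1, 0, 1, 0, 0]])

```text
time: 2.1
eef_pos: [0.5251, 0.0969, 0.2311]
eef_rot: [3.141, -0.004, -0.0]
contact_force: [0.4, 0.3, -0.5]
gripper_width: 0.0004
finger_force: 0.0
```

>>> drive_tool(series=[[1, 0, 0.5, 0, 0], [1, 0, 1, 0, 0], [1, 0, 1, 0, 0], [1, 0, 1, 0, 0]])

```text
time: 2.6
eef_pos: [0.5252, 0.1951, 0.2308]
eef_rot: [3.14, -0.004, -0.001]
contact_force: [0.2, -0.2, -0.6]
gripper_width: -0.0001
finger_force: 0.0
```

>>> drive_tool(series=[[1, 0.06, 0.18, -0.3, 0], [1, 0.06, 0.18, -0.7, 0], [1, 0.06, 0.18, -1, 0], [1, 0.06, 0.18, -1, 0]])

```text
time: 3.1
eef_pos: [0.5299, 0.2114, 0.1291]
eef_rot: [3.139, -0.007, -0.007]
contact_force: [0.2, 0.6, 1.4]
gripper_width: -0.0002
finger_force: 0.0
```

>>> drive_tool(series=[[1, 0, 0, -0.2, 0], [1, 0, 0, -0.35, 0], [1, 0, 0, -0.42, 0], [1, 0, 0, -0.47, 0], [1, 0, 0, -0.51, 0], [1, 0, 0, -0.55, 0], [1, 0, 0, -0.57, 0], [1, 0, 0, -0.57, 0]])

```text
time: 4.1
eef_pos: [0.5312, 0.2146, 0.0742]
eef_rot: [-3.141, 0.002, -0.001]
contact_force: [-0.7, -0.3, -0.0]
gripper_width: -0.0002
finger_force: 0.0
```

>>> drive_tool(series=[[1, 0, 0, -0.02, 0], [1, 0, 0, -0.04, 0], [1, 0, 0, -0.05, 0], [1, 0, 0, -0.05, 0]])

```text
time: 4.6
eef_pos: [0.5314, 0.2147, 0.0721]
eef_rot: [3.141, -0.002, 0.002]
contact_force: [-8.1, -3.7, 22.8]
gripper_width: 0.0001
finger_force: 11.4
```

>>> drive_tool(series=[[1, 0, 0, 0.3, 0], [1, 0, 0, 0.6, 0], [1, -0.3, 0.4, 0.7, 0], [1, -0.5, 0.7, 0.7, 0], [1, -0.5, 0.7, 0.7, 0], [1, -0.5, 0.7, 0.7, 0]])

```text
time: 5.35
eef_pos: [0.4815, 0.2838, 0.1391]
eef_rot: [3.141, -0.003, 0.001]
contact_force: [0.7, -0.7, -0.5]
gripper_width: -0.0001
finger_force: 0.0
```

```bash
python3 - <<'E'
from h import *
print(sense()["eef_pos"])
o=np.zeros((600,800,3),np.uint8)
t=eyes.read_camera("top")[...,::-1]; s=eyes.read_camera("side")[...,::-1]
o[:300,:800]=cv2.resize(t[215:290,110:310],None,fx=4,fy=4); o[300:600,:400]=cv2.resize(s[280:430,120:320],None,fx=2,fy=2)
cv2.imwrite("pics/a.png",o)
E
```

```text
[0.48152086 0.28376183 0.13912149]
```

View pics/a.png

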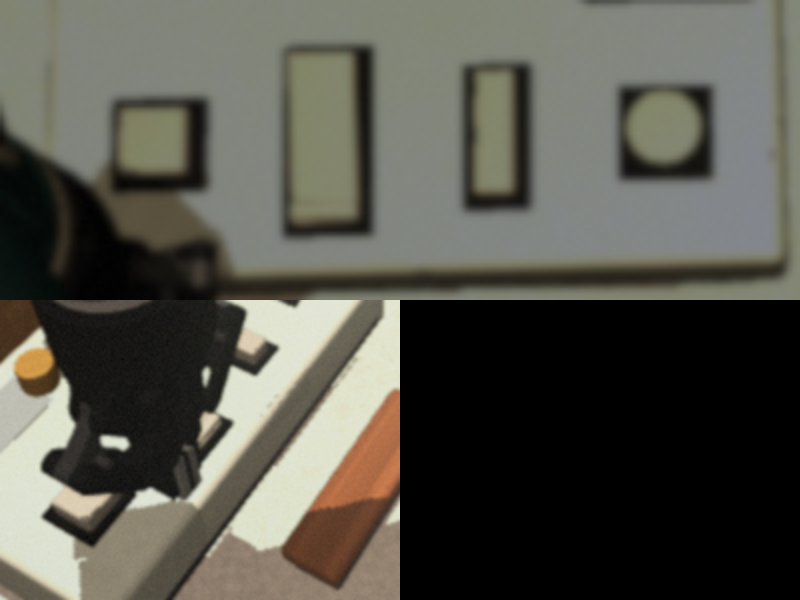

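The rocker's shading and its rib have changed to match the on state. Now the square key.

>>> drive_tool(series=[[1, 0.4, 0.03, 0, 0], [1, 0.83, 0.06, 0, 0], [1, 0.83, 0.06, -0.2, 0], [1, 0.83, 0.06, -0.45, 0], [1, 0.83, 0.06, -0.55, 0], [1, 0.83, 0.06, -0.6, 0], [1, 0.83, 0.06, -0.64, 0], [1, 0.83, 0.06, -0.67, 0], [1, 0.83, 0.06, -0.7, 0], [1, 0.83, 0.06, -0.7, 0]])

```text
time: 6.7
eef_pos: [0.5641, 0.2905, 0.0694]
eef_rot: [-3.141, 0.002, -0.001]
contact_force: [-0.5, -0.1, 1.6]
gripper_width: -0.0003
finger_force: 0.7
```

>>> drive_tool(series=[[1, 0, 0, -0.02, 0], [1, 0, 0, -0.03, 0], [1, 0, 0, -0.03, 0]])

```text
time: 7.08
eef_pos: [0.5641, 0.2906, 0.068]
eef_rot: [3.141, -0.002, 0.001]
contact_force: [-3.6, -2.6, 12.5]
gripper_width: 0.0005
finger_force: 6.4
```

The key bottomed at 68.0 mm with 12.5 N, so it is fully in. Lift and transit to the start box.

>>> drive_tool(series=[[1, 0, 0, 0.4, 0], [1, 0, 0, 0.8, 0], [1, 0, 0, 1, 0], [1, 0, -0.5, 1, 0], [1, 0, -1, 1, 0]])

```text
time: 7.7
eef_pos: [0.5635, 0.1895, 0.1658]
eef_rot: [3.141, 0.001, -0.0]
contact_force: [1.1, -0.8, 0.6]
gripper_width: -0.0003
finger_force: 0.0
```

>>> drive_tool(series=[[1, 0.06, -0.5, 0, 0], [1, 0.12, -1, 0, 0]])

```text
time: 7.95
eef_pos: [0.5755, 0.0887, 0.1656]
eef_rot: [3.141, -0.002, -0.001]
contact_force: [0.8, 0.1, -0.3]
gripper_width: -0.0005
finger_force: 0.0
```

>>> drive_tool(series=[[1, 0.06, -0.5, 0, 0], [1, 0.13, -1, 0, 0]])

```text
time: 8.2
eef_pos: [0.5885, -0.0113, 0.1655]
eef_rot: [3.142, -0.002, -0.001]
contact_force: [0.7, 0.0, -1.3]
gripper_width: 0.0001
finger_force: 0.0
```

>>> drive_tool(series=[[1, 0.06, -0.5, 0, 0], [1, 0.13, -1, 0, 0]])

```text
time: 8.45
eef_pos: [0.6015, -0.1112, 0.1654]
eef_rot: [-3.141, 0.002, 0.002]
contact_force: [1.1, 0.9, 0.2]
gripper_width: -0.0001
finger_force: 0.0
```

>>> drive_tool(series=[[1, 0.06, -0.45, 0, 0], [1, 0.13, -0.88, 0, 0], [1, 0.13, -0.88, 0, 0], [1, 0.13, -0.88, 0, 0]])

```text
time: 8.95
eef_pos: [0.6145, -0.1968, 0.1653]
eef_rot: [-3.14, 0.002, 0.002]
contact_force: [-0.1, 0.8, 0.2]
gripper_width: 0.0006
finger_force: 0.0
```

```bash
python3 - <<'E'
from h import *
print(sense()["eef_pos"])
o=np.zeros((600,800,3),np.uint8)
t=eyes.read_camera("top")[...,::-1]; s=eyes.read_camera("side")[...,::-1]; 
o[:300,:800]=cv2.resize(t[215:290,110:310],None,fx=4,fy=4); o[300:600,:400]=cv2.resize(s[280:430,120:320],None,fx=2,fy=2); o[300:600,400:800]=cv2.resize(s[100:250,220:420],None,fx=2,fy=2)
cv2.imwrite("pics/b.png",o)
E
```

```text
[ 0.61445922 -0.1967544   0.1653353 ]
```

View pics/b.png

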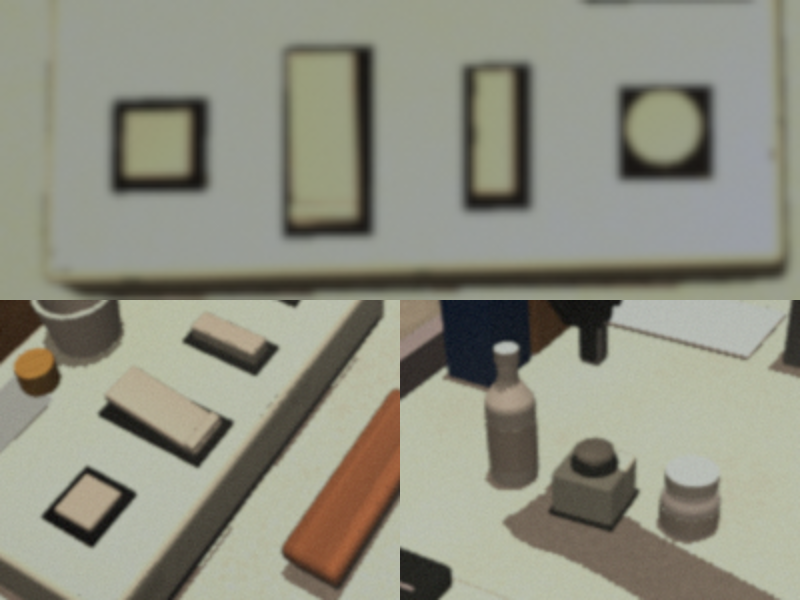

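The rocker is on, the square key is down, the other keys are up, and the start box hasn't moved. Now press the mushroom button.

>>> drive_tool(series=[[1, 0, 0, -0.4, 0], [1, 0, 0, -0.75, 0], [1, 0, 0, -0.86, 0], [1, 0, 0, -0.9, 0], [1, 0, 0, -0.93, 0], [1, 0, 0, -0.96, 0], [1, 0, 0, -0.98, 0], [1, 0, 0, -0.99, 0], [1, 0, 0, -1, 0], [1, 0, 0, -1, 0]])

```text
time: 10.3
eef_pos: [0.6157, -0.1977, 0.0668]
eef_rot: [3.141, -0.002, 0.003]
contact_force: [1.7, -0.3, 4.2]
gripper_width: -0.0003
finger_force: 1.9
```

>>> drive_tool(series=[[1, 0, 0, -0.01, 0], [1, 0, 0, -0.02, 0], [1, 0, 0, -0.02, 0], [1, 0, 0, -0.02, 0]])

```text
time: 10.8
eef_pos: [0.6157, -0.1977, 0.0651]
eef_rot: [3.141, -0.002, 0.003]
contact_force: [2.7, 0.2, 7.8]
gripper_width: -0.0001
finger_force: 3.6
```

>>> drive_tool(series=[[1, 0, 0, -0.01, 0], [1, 0, 0, -0.01, 0], [1, 0, 0, -0.01, 0], [1, 0, 0, -0.01, 0]])

```text
time: 11.3
eef_pos: [0.6158, -0.1977, 0.065]
eef_rot: [3.141, -0.002, 0.003]
contact_force: [-1.1, -0.2, 12.4]
gripper_width: -0.0
finger_force: 6.3
```

```bash
python3 - <<'E'
from h import *
s=sense(); print(s["eef_pos"],s["contact_force"],s["finger_force"])
if s["contact_force"][2]>5: print(order.finish_job())
E
```

```text
[ 0.61579331 -0.19772261  0.06501848] [-1.11522844 -0.24385357 12.39443122] 6.301264599096612
the job is handed in; nothing more can be done
None
```

I switched the rocker on, latched the square key in, and handed the job in at about 11 s with the mushroom button held fully down at about 12 N; no verdict was returned.

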